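# Bay the parcel and hold the spring gate shut for labelling

## Robot

A 7-joint arm with a two-finger parallel gripper is mounted at the origin on the work surface. World frame = base frame: x ahead of the robot, y to its left, z up, the work surface at z = 0. Lengths are in m, angles in rad, forces in N, time in s.
With the tool pointing down it reaches from about 0.35 to 0.9 m from the base axis. Payload 7.2 kg.
Tool frame: the origin (TCP) lies on the front face of the gripper's body, between the roots of the fingers; the fingertips stand 80 mm ahead of it and the grasp point (between the pads) lies 61 mm ahead of it; z points along the fingers, y is the direction in which the jaws open and shut (so a half turn about z gives the same grasp; the last joint's range is limited). The gripper opens to 88 mm and grips with 3 to 60 N. Pads are 20 mm wide; open, the fingers measure 115 mm over their backs; the gripper's body (75 mm by 178 mm) begins 61 mm behind the grasp point.
Start: joints at [-0.068, 0.411, -0.013, 1.596, 0.006, 1.134, -0.082], TCP at [0.625, -0, 0.303] pointing down, gripper open.
Joint ranges: [-2.95, 2.95], [-0.29, 1.99], [-1.47, 1.44], [0.14, 2.54], [-1.03, 4.17], [0.13, 1.85], [-2.86, 2.86]. Speed limits (rad/s): [2.39, 2.39, 3.01, 3.01, 3.14, 3.14, 3.14].

## Interface

Orientations are given as a 3x3 rotation matrix whose columns are the frame's x, y, z axes.
In Python, from station import manip, eyes, models gives the robot as it stands. The module is installed in compiled form; this text tells all that it offers. Calls block until the motion is done:
- manip.movep(position, orientation): joint-space move of the TCP to a pose.
- manip.servo_line(position, velocity=0.15, orientation=None): straight line of the TCP; orientation=None keeps the orientation; velocity is the mean speed in m/s.
- manip.set_joints(angles): joint-space move.
- manip.grip(opening, effort=None): opening from 0.0 (shut) to 1.0 (fully open); effort is the grip in N (None keeps the last); returns when the fingers have stopped.
- manip.dwell(seconds).
- manip.inverse_kinematics(position, orientation): joint angles nearest the present ones, or None.
- manip.observe(): the state.
- eyes.read_camera(name): name is "scene" or "side" or "wrist"; returns a dict with "color" (384x512x3 uint8, blue, green, red), "depth" (384x512 float32, m along the optical axis (not along the pixel's ray), 0 where there is no reading), "fx", "fy", "cx", "cy" (pixels), "R" (3x3) and "t" (3): a world point X has camera coordinates R X + t; the wrist camera has in their place "tool_from_camera" (4x4, takes a point from camera to tool coordinates, whose origin is the TCP and whose axes are the flange's). Camera axes: x right, y down, z forward; pixel columns grow to the right and rows downward; lengths in m; the calibration is good to about 2 mm. A picture is of the moment at which its call begins: read the wrist's pose just before it.
A pose or a line that the arm cannot do raises manip.PlanningError and nothing moves.
- manip.job_done(): hands the job in, once; it reports no verdict.
Trained networks look in a picture, given as the dict that the camera call returned (one of the last four; its "shot" number tells which), for a name from the list of things; names that differ only in an ending like _2 or _b are one class to them, and where a whole thing is asked for, a point or a joint stands for the part that bears it (a point fixed in the world has none). Each returns a list of dicts, best first, with "score" (0 to 1); they miss things now and then, are a little off and sometimes report something else, mostly with a low value. They report only what shows in the picture. A call takes as long as a camera call. They do not tell look-alikes from the thing itself.
- models.masks_of(thing, picture): "mask" (384x512 bool, what is visible of it) and "position" ([column, row] in pixels, amid what is visible of it).
The state is a dict: "time_s": time; "joints": joint angles; "joint_velocities": joint speeds; "effort": joint torques, N m; "ee_pos": TCP position; "tcp_rot": TCP orientation; "contact_force": force on the tool from outside, world axes, zero at the start; "wrist_torque": the same for the moment, N m; "width": opening from 0.0 (shut) to 1.0 (fully open).
Only numpy, scipy, OpenCV 4.12 (cv2) and the standard library are available. Lean on these libraries where they do the work, as an engineer would, in place of code of your own. Each camera call takes 0.05 s, during which the arm holds its last target. There are 200 camera calls.

## Task

Push the carton along the roller track until it sits fully home against the end wall of the labelling bay, and only then swing the spring gate arm, the one with the upright handle, across the track behind the carton until it is wound right up to its stop, and keep holding it there. The gate springs open if you let go, so finish while still holding it at its stop, with the carton still home; leave the mug, the tape roll and the stapler where they are.

Things in the scene. Friction and masses are not known exactly. Their poses are not given: they have to be found in the camera images.
- station: Parcel station fixed on the desk: roller track ending in a bay. Origin at desk height (z 0), on the track's centre line. +y runs along the track from the open entry (y -230 mm) to the bay, +x across it to the gate pivot's side. Free-turning steel rollers, tops 35 mm above the desk, between aluminium rails 108 mm apart inside, tops 55 mm high, 8 mm thick. White console 60 mm high behind the bay.
- bay_stop (a point): Middle of the face of the bay's white end wall (wall 105 mm high; face at station y 165 mm; point 70 mm above the desk, on the track's centre line); same axes as the station. The carton is home when its leading face touches this wall, its centre then 65 mm short of this point along the track.
- carton_center (a point): Centre of the closed cardboard carton with a paper tape strip that stands on the rollers: 100 mm across the track (x), 130 mm along it (y), 70 mm high (desk height 35 to 105 mm, centre at 70 mm). 0.3 to 0.65 kg. Its axes lie about along those of the station.
- gate_bar (a point): The gate arm: a flat steel bar, 12 mm thick, 16 mm high (64 to 80 mm above the desk), reaching 156 mm from the pivot axis, with the black upright handle on it. Point at the middle of the bar, 86 mm from the pivot axis, 72 mm above the desk; +x points along the bar, z up.
- gate_pin (a point): Grip point of the gate's handle: a black upright round pin 12 mm in diameter, 115 mm out from the pivot axis along the bar, standing free from 80 to 154 mm above the desk; this point is 134 mm above the desk, 20 mm below its top. The pin turns with the arm and may turn between the fingers.
- gate_pivot (a point): The gate's vertical pivot axis, on a dark steel pivot body beside the +x rail, at station x 85, y 22 mm, 72 mm above the desk; same axes as the station. Across the track from it, outside the -x rail at y 36 mm, stands the gate's steel stop lug, 90 mm high.
- gate (a joint): Gate angle, rad. 0: open, where the spring keeps it, bar at -80 degrees from station +x (back to the entry, a little outwards). Grows clockwise seen from above, in across the track, towards the bay. Stop at 1.745: bar points to station -x, its face 7 mm behind a carton that is home. Spring: 1 N at the handle when open, 5 N at the stop. A carton short of the bay is in its way.
- mug: White mug, 80 mm across, 90 mm high, origin at the centre of its underside, standing on the desk beyond the bay, on the pivot side; to be left alone.
- tape_roll: Roll of tape lying flat, 90 mm across, 24 mm high, on the desk on the -x side of the track; origin at the centre of its underside; to be left alone.
- stapler: Stapler, 130 by 35 mm, 44 mm high, on the desk on the -x side of the bay; origin at the centre of its underside; to be left alone.
Not all that is in view belongs to the job. Leave any pink look-alike of the part that bears carton_center alone.

How it is judged:
On the way, in this order (a step that is already met when the one before it is completed fails the run):
1. the carton is home against the bay's end wall (within 9 mm), the gate still open (less than 0.9 rad) (y of carton_center in the frame of bay_stop above -0.074 m and z of carton_center in the frame of bay_stop below 0.008 m and angle between carton_center's own z axis and vertical below 0.1 rad and value of joint gate below 0.9 rad), for 0.2 s.
2. the gate is wound to its stop (over 1.68 rad) by the robot (value of joint gate above 1.68 rad and contact force between any of the fingers, the arm and gate above 0.5 N), for 0.3 s.
At the end, for the whole second after the job is handed in: The robot is still holding the gate arm (touching it with more than 0.5 N) at its stop (joint over 1.68 of 1.745 rad), and the carton stands level on the rollers in the bay, within 9 mm of the end wall (all of step 2 and y of carton_center in the frame of bay_stop between -0.074 and -0.058 m and x of carton_center in the frame of bay_stop between -0.01 and 0.01 m and z of carton_center in the frame of bay_stop between -0.008 and 0.008 m and angle between carton_center's own z axis and vertical below 0.1 rad); the arm keeps its last pose, push and grip.
It fails at once if the mug, the tape roll or the stapler is moved more than 30 mm (distance of any of mug, tape_roll, stapler from where it was at the start of the episode above 0.03 m).
It also fails if it takes over 58 s, if anything falls off the work surface, if the arm or the gripper's body presses on something with over 40 N, if the wrist force passes 120 N, or if a joint passes its speed limit or range.

## Working session

There is one attempt and no reset: what is moved stays moved. The work goes in short steps, each a Python script; the robot and the scene stay as the last script left them, time stands still between calls to the robot, and variables do not carry over. Pictures are saved under pics/ and viewed, on a budget of 10 in all, crops included, one or two more only if the job needs it, and the job is handed in when it is done.

```bash
mkdir -p pics
cat > h.py <<'E'
import numpy as np, cv2
from station import manip, eyes, models
def cloud(p):
    v,u=np.mgrid[0:384,0:512]; d=p["depth"]
    c=np.stack([(u-p["cx"])/p["fx"]*d,(v-p["cy"])/p["fy"]*d,d],-1)
    return (c-p["t"])@p["R"]   # R^T (c-t)
E
python3 - <<'E'
from h import *
ims=[]
for n in ["scene","side"]:
    p=eyes.read_camera(n); np.savez(f"{n}.npz",**{k:p[k] for k in("color","depth","R","t","fx","fy","cx","cy")})
    W=cloud(p); cv2.imwrite(f"pics/{n}0.png",p["color"])
    for th in ["carton_center","gate_bar","gate_pin","gate_pivot","mug","tape_roll","stapler","station"]:
        for m in models.masks_of(th,p)[:3]:
            k=m["mask"]&(p["depth"]>0)
            print(n,th,round(m["score"],2),np.round(m["position"]),k.sum(),np.round(np.median(W[k],0),3) if k.any() else 0, np.round(W[k].max(0),3) if k.any() else 0)
print(manip.observe()["time_s"])
E
```

```text
scene carton_center 0.84 [387. 238.] 3690 [0.335 0.292 0.065] [0.377 0.327 0.073]
scene carton_center 0.78 [201. 162.] 2217 [ 0.54  -0.122  0.096] [ 0.583 -0.1    0.108]
scene carton_center 0.71 [296. 299.] 4597 [0.589 0.344 0.07 ] [0.651 0.398 0.074]
scene gate_bar 0.97 [167. 174.] 606 [ 0.631 -0.143  0.08 ] [ 0.643 -0.046  0.155]
scene gate_bar 0.36 [236. 216.] 7867 [0.573 0.095 0.055] [0.643 0.245 0.155]
scene gate_pin 0.95 [166. 169.] 566 [ 0.631 -0.149  0.08 ] [ 0.643 -0.046  0.155]
scene gate_pivot 0.77 [235. 216.] 7552 [0.573 0.095 0.055] [0.643 0.242 0.151]
scene mug 0.74 [157. 242.] 2439 [0.743 0.087 0.058] [0.782 0.124 0.092]
scene tape_roll 0.62 [251. 164.] 486 [ 0.38  -0.173  0.02 ] [ 0.429 -0.123  0.027]
scene tape_roll 0.23 [168. 172.] 504 [ 0.632 -0.141  0.08 ] [ 0.643 -0.046  0.155]
scene stapler 0.6 [281. 202.] 674 [0.419 0.045 0.038] [0.435 0.087 0.047]
scene station 0.84 [237. 217.] 7584 [0.573 0.095 0.055] [0.643 0.237 0.155]
side carton_center 0.92 [132. 201.] 2950 [0.303 0.241 0.067] [0.373 0.323 0.073]
side carton_center 0.65 [225. 151.] 2099 [0.565 0.283 0.067] [0.673 0.434 0.072]
side carton_center 0.59 [327. 307.] 5045 [ 0.516 -0.182  0.103] [ 0.63  -0.077  0.107]
side gate_bar 0.79 [357. 266.] 1005 [ 0.626 -0.147  0.078] [ 0.682 -0.012  0.153]
side gate_pin 0.58 [356. 268.] 1061 [ 0.626 -0.145  0.078] [ 0.721 -0.012  0.153]
side gate_pivot 0.74 [286. 253.] 11024 [ 0.54  -0.039  0.037] [0.725 0.229 0.153]
side mug 0.61 [336. 186.] 1626 [0.729 0.059 0.053] [0.847 0.149 0.09 ]
side tape_roll 0.72 [249. 369.] 1292 [ 0.377 -0.176  0.022] [ 0.425 -0.126  0.026]
side stapler 0.8 [218. 269.] 1050 [0.404 0.006 0.041] [0.432 0.094 0.047]
side stapler 0.62 [336. 186.] 1677 [0.731 0.058 0.053] [0.847 0.156 0.224]
side station 0.82 [288. 253.] 11492 [ 0.54  -0.042  0.035] [0.717 0.229 0.153]
0.9
```

View pics/scene0.png

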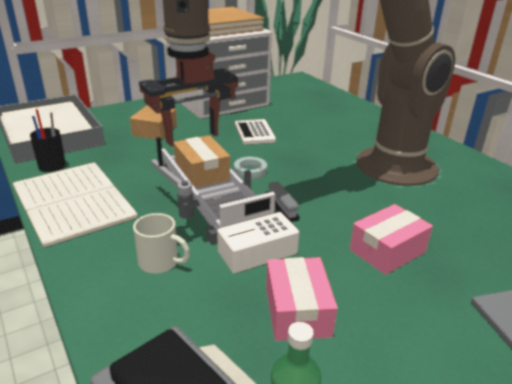

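View pics/side0.png

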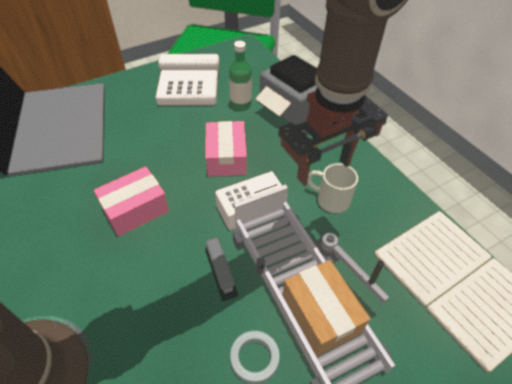

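The brown carton on the rollers, at scene (201,162) and side (327,307), is the carton. The pink boxes at scene (391,238) and (300,297) are look-alikes, and the brown object at scene (155,122) lies off the track. Next I fit the station pose.

```bash
cat > fit.py <<'E'
from h import *
from scipy.optimize import minimize
P=[]
for n in ["scene","side"]:
    p=dict(np.load(n+".npz")); W=cloud(p); c=p["color"]; k=(p["depth"]>0)
    w=W[k]; hsv=cv2.cvtColor(c,cv2.COLOR_BGR2HSV)[k]
    P.append((n,w,hsv))
for n,w,h in P:
    s=(w[:,2]>.1)&(w[:,2]<.112)&(w[:,0]>.4)&(w[:,0]<.68)&(w[:,1]>-.3)&(w[:,1]<-.04)
    r=cv2.minAreaRect(w[s][:,:2].astype(np.float32)*1000); print(n,"carton top",s.sum(),r)
    s=(w[:,2]>.09)&(w[:,2]<.112)&(w[:,0]>.4)&(w[:,0]<.68)&(w[:,1]>-.03)&(w[:,1]<.2)
    print(n,"wall",s.sum(),cv2.minAreaRect(w[s][:,:2].astype(np.float32)*1000) )
    s=(w[:,2]>.12)&(w[:,2]<.158)&(w[:,0]>.58)&(w[:,0]<.7)&(w[:,1]>-.25)&(w[:,1]<-.1)
    print(n,"pin",s.sum(),w[s].mean(0),w[s].min(0),w[s].max(0))
w=np.vstack([a[1] for a in P])
s=(w[:,2]>.050)&(w[:,2]<.058)&(w[:,0]>.4)&(w[:,0]<.68)&(w[:,1]>-.3)&(w[:,1]<.12)
q=w[s][:,:2]
def f(v):
    x0,th=v; e=(q-[.53,-.05])@[np.cos(th),np.sin(th)]-x0
    return -np.exp(-((np.abs(e)-.058)/.004)**2).sum()
best=min(((f((x,t)),x,t) for x in np.arange(-.08,.08,.003) for t in np.radians(np.arange(-50,50,1))))
r=minimize(f,best[1:],method="Nelder-Mead",options=dict(xatol=1e-5,fatol=1e-4)); print("rails",len(q),r.fun,r.x[0],np.degrees(r.x[1]))
E
python3 fit.py
python3 -c "
import cv2;c=cv2.imread('pics/side0.png')[190:384,190:420];cv2.imwrite('pics/crop.png',cv2.resize(c,None,fx=3,fy=3,interpolation=2))"
```

```text
scene carton top 1048 ((558.6771850585938, -173.05206298828125), (138.2994842529297, 160.41421508789062), 86.56157684326172)
scene wall 506 ((547.9472045898438, 90.35839080810547), (16.77202606201172, 125.14596557617188), 85.1441421508789)
scene pin 76 [ 0.63340682 -0.17594083  0.13871584] [ 0.62593192 -0.18523443  0.12100176] [ 0.63833166 -0.16888575  0.1552571 ]
side carton top 3898 ((554.1987915039062, -173.2054901123047), (131.48207092285156, 156.19119262695312), 85.7657241821289)
side wall 391 ((546.3067016601562, 88.71527099609375), (12.628886222839355, 123.755126953125), 85.21165466308594)
side pin 92 [ 0.62853931 -0.18064513  0.14112011] [ 0.62433096 -0.18523168  0.12161746] [ 0.63481206 -0.17443766  0.15349335]
rails 2318 -1157.311548543327 0.006133096636713407 -4.555527527802953
```

View pics/crop.png

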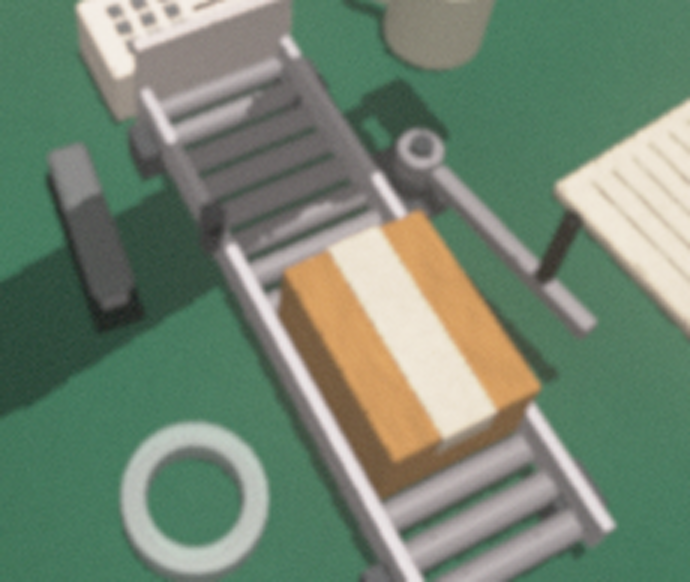

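The fit agrees across cues: the origin is about (0.534, -0.0805) with yaw -4.7°, and the predicted pin position (0.631, -0.180) matches the measured one. Next I measure the carton's rear face and push.

```bash
cat >> h.py <<'E'
TH=np.radians(-4.7); O=np.array([.5337,-.0805]); R2=np.array([[np.cos(TH),-np.sin(TH)],[np.sin(TH),np.cos(TH)]])
def S(x,y,z): return np.r_[O+R2@[x,y],z]
def carton(w):
    l=(w[:,:2]-O)@R2; s=(w[:,2]>.1)&(w[:,2]<.11)&(abs(l[:,0])<.06)&(l[:,1]>-.26)&(l[:,1]<.155)
    return s.sum(),np.percentile(l[s],[1,50,99],axis=0).round(4)
RY=np.r_[R2[:,1],0]  # station y in world
def rot(sg): y=sg*RY; z=np.array([0,0,-1.]); return np.c_[np.cross(y,z),y,z]
E
cat > a.py <<'E'
from h import *
for n in ["scene","side"]:
    p=dict(np.load(n+".npz")); W=cloud(p); print(n,*carton(W[p["depth"]>0]))
o=manip.observe(); print(o["tcp_rot"].round(2) if hasattr(o["tcp_rot"],'round') else o["tcp_rot"],o["contact_force"])
for sg in (1,-1):
    print(sg,manip.inverse_kinematics(S(0,-.23,.14),rot(sg)),manip.inverse_kinematics(S(-.03,.022,.195),rot(sg)))
E
python3 a.py
```

```text
scene 1026 [[-0.046  -0.1539]
 [ 0.0048 -0.0818]
 [ 0.0517 -0.0241]]
side 3873 [[-0.0489 -0.1556]
 [-0.0019 -0.0969]
 [ 0.0486 -0.0278]]
[[-0.  1.  0.]
 [ 1.  0. -0.]
 [-0.  0. -1.]] [-0.36529039  0.51786968 -0.73063674]
1 [ 0.6230989   0.5619582  -0.22116314  1.79420751  0.16316562  0.80316823
  1.81001918] [ 0.25664745  0.36139101 -0.29649371  1.97480027  0.1411178   0.82489209
  1.37095515]
-1 [ 0.20027104  0.57114661  0.35930769  1.82499325 -0.26994479  0.79348153
 -0.95480419] [-0.23399249  0.34885061  0.30812449  2.00714542 -0.14416983  0.80601867
 -1.49601619]
```

```bash
cat > b.py <<'E'
from h import *
R=rot(-1)
manip.grip(0.0,20)
manip.movep(S(0,-.205,.24),R)
manip.servo_line(S(0,-.205,.14),.12)
f0=np.array(manip.observe()["contact_force"])
manip.servo_line(S(0,-.01,.14),.06)
y=-.01
while y<.034:
    y+=.003; manip.servo_line(S(0,y,.14),.04)
    o=manip.observe(); f=np.array(o["contact_force"])-f0
    print(round(y,3),f.round(1),((np.array(o["ee_pos"])[:2]-O)@R2).round(4))
    if f@RY<-5: break
manip.dwell(.4)
p=eyes.read_camera("side"); cv2.imwrite("pics/side1.png",p["color"]); print(*carton(cloud(p)[p["depth"]>0]),manip.observe()["time_s"])
E
python3 b.py
```

```text
-0.007 [-0.2 -0.8 -0.3] [ 0.0001 -0.0066]
-0.004 [ 0.1 -0.8  0.7] [ 0.0001 -0.0036]
-0.001 [ 0.3 -1.2  0.8] [ 0.     -0.0007]
0.002 [ 0.5 -1.2 -0.4] [0.     0.0023]
0.005 [-0.9 -1.5  0.4] [0.     0.0053]
0.008 [-0.3 -1.   0.5] [-0.      0.0083]
0.011 [-0.2 -1.5  0.4] [0.     0.0113]
0.014 [-0.3 -0.7  0.1] [0.     0.0143]
0.017 [ 0.3 -0.5  0.8] [0.     0.0173]
0.02 [-0.2 -1.3  0.6] [0.     0.0203]
0.023 [ 0.  -1.1  0.2] [0.     0.0233]
0.026 [-1.9 -7.   1.2] [-0.0004  0.024 ]
899 [[-0.0507  0.0346]
 [-0.0329  0.0948]
 [ 0.0011  0.1535]] 11.2583
```

View pics/side1.png

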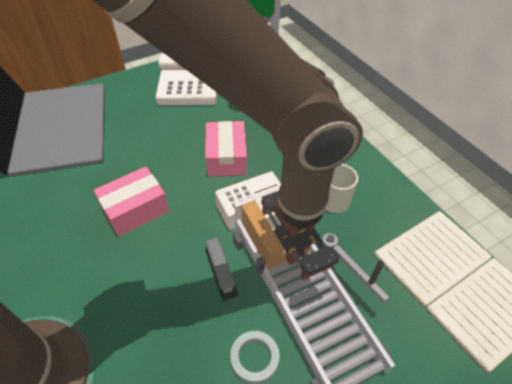

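The carton is home: its rear face is at station y 0.035 and the wall pushed back with 7 N. The gate is still open at (375,270). Next I back off and grasp the pin.

```bash
cat > c.py <<'E'
from h import *
R=rot(-1)
manip.servo_line(S(0,.0,.14),.05)
manip.servo_line(S(0,.0,.26),.15)
px,py=.085+.115*np.cos(np.radians(-80)),.022+.115*np.sin(np.radians(-80))
manip.grip(0.7,20)
manip.movep(S(px,py,.27),R)
for n in("side","scene"):
    p=eyes.read_camera(n); w=cloud(p)[p["depth"]>0]; print(n,*carton(w))
    l=(w[:,:2]-O)@R2; s=(w[:,2]>.12)&(w[:,2]<.156)&(np.hypot(l[:,0]-px,l[:,1]-py)<.025)
    print("pin",(px,py),s.sum(),l[s].mean(0) if s.any() else 0)
cv2.imwrite("pics/scene2.png",p["color"]); print(manip.observe()["time_s"])
E
python3 c.py
```

```text
side 2384 [[-0.0501  0.0349]
 [-0.0031  0.0905]
 [ 0.0476  0.1538]]
pin (np.float64(0.10496954043169701), np.float64(-0.09125289159640393)) 95 [ 0.10254751 -0.09218463]
scene 1279 [[-0.0471  0.0367]
 [ 0.0048  0.0993]
 [ 0.0507  0.1536]]
pin (np.float64(0.10496954043169701), np.float64(-0.09125289159640393)) 73 [ 0.10722368 -0.08675893]
14.6333
```

View pics/scene2.png

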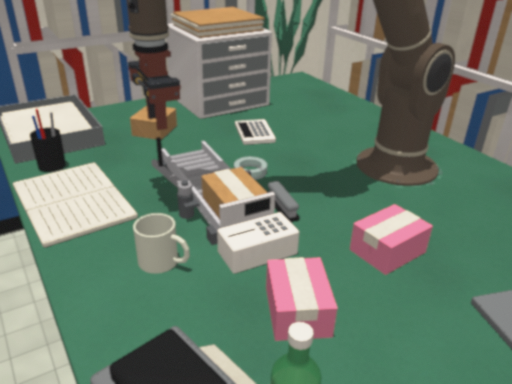

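The carton stays home against the wall at (235,190), and the pin stands where predicted at (160,150). Next I descend, grip and swing.

```bash
cat > d.py <<'E'
from h import *
def pin(g,r=.115):
    a=np.radians(-80)-g; return S(.085+r*np.cos(a),.022+r*np.sin(a),.197)
f0=np.array(manip.observe()["contact_force"])
manip.servo_line(pin(0),.1)
manip.grip(0.0,30); w0=manip.observe()["width"]; print("width",w0)
if w0<.05: raise SystemExit("missed")
for g in np.r_[np.arange(.12,1.7,.12),1.70,1.745,1.765,1.785]:
    manip.servo_line(pin(g),.07)
    o=manip.observe(); f=np.array(o["contact_force"])-f0; l=(np.array(o["ee_pos"])[:2]-O)@R2
    print(round(g,3),f.round(1),l.round(4),round(-np.radians(80)-np.unwrap([-1.5,np.arctan2(l[1]-.022,l[0]-.085)])[1],3),round(o["width"],3))
    if abs(o["width"]-w0)>.06: print("slip?"); break
    if g>1.7 and f@RY<-12: break
manip.dwell(.3)
for n in("side","scene"):
    p=eyes.read_camera(n); print(n,*carton(cloud(p)[p["depth"]>0])); cv2.imwrite(f"pics/{n}3.png",p["color"])
    w=cloud(p); l=(w[...,:2]-O)@R2
    s=(p["depth"]>0)&(w[...,2]>.073)&(w[...,2]<.085)&(abs(l[...,0]+.005)<.075)&(l[...,1]>-.08)&(l[...,1]<.03)
    q=l[s]; print("bar",len(q),np.polyfit(q[:,0],q[:,1],1) if len(q)>10 else 0)
print(manip.observe()["time_s"])
a=cv2.imread("pics/side3.png")[170:340,180:420]; b=cv2.imread("pics/scene3.png")[90:260,110:350]
cv2.imwrite("pics/fin.png",cv2.resize(np.vstack([a,b])[:,:],None,fx=1.7,fy=1.7))
E
python3 d.py
```

```text
width 0.12862402960883548
0.12 [ 2.7  4.3 -0.2] [ 0.0914 -0.0917] 0.118 0.132
0.24 [ 3.7  3.8 -1.6] [ 0.0778 -0.0917] 0.238 0.129
0.36 [ 4.4  4.1 -2.1] [ 0.064  -0.0902] 0.359 0.127
0.48 [ 4.4  2.9 -2.5] [ 0.0507 -0.0874] 0.479 0.131
0.6 [ 3.8  1.7 -3.6] [ 0.0377 -0.083 ] 0.597 0.129
0.72 [ 3.4 -1.4 -5.2] [ 0.0253 -0.0772] 0.717 0.129
0.84 [ 0.1 -4.7 -3.7] [ 0.0134 -0.0699] 0.836 0.13
0.96 [-2.4 -6.8 -1.8] [ 0.0025 -0.0616] 0.954 0.131
1.08 [-4.8 -9.8  0.7] [-0.0073 -0.0521] 1.069 0.13
1.2 [-8.3 -9.8  3.9] [-0.0161 -0.041 ] 1.188 0.13
1.32 [-11.9  -8.9   6.8] [-0.023  -0.0285] 1.308 0.129
1.44 [-11.7  -7.2   7.3] [-0.028 -0.015] 1.429 0.132
1.56 [-12.4  -5.4   8.3] [-0.0313 -0.001 ] 1.55 0.132
1.68 [-10.5  -3.7   6.7] [-0.0328  0.0132] 1.671 0.131
1.7 [-11.   -4.6   7.2] [-0.0329  0.0151] 1.687 0.13
1.745 [-10.3  -3.8   7.4] [-0.0329  0.0205] 1.733 0.127
1.765 [-10.4  -4.1   6.7] [-0.0328  0.0227] 1.751 0.129
1.785 [-11.4  -9.3   7.3] [-0.0328  0.0234] 1.758 0.129
side 516 [[-0.0508  0.0351]
 [-0.0411  0.096 ]
 [ 0.0287  0.1543]]
bar 157 [-0.0635867   0.01826749]
scene 1312 [[-0.0467  0.027 ]
 [ 0.0035  0.0979]
 [ 0.0503  0.1539]]
bar 43 [0.06933952 0.02104099]
22.6417
```

View pics/fin.png

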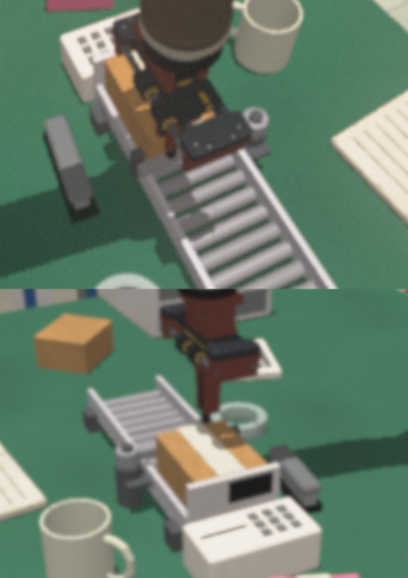

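Run:
```python
from h import *
o=manip.observe(); print(o["contact_force"])
manip.servo_line(S(-.031,.0275,.197),.03); manip.dwell(.4)
o=manip.observe(); print(np.round(o["contact_force"],1),((np.array(o["ee_pos"])[:2]-O)@R2).round(4),o["width"],o["time_s"])
p=eyes.read_camera("side"); print(*carton(cloud(p)[p["depth"]>0]))
manip.job_done()
```

```text
[-11.81186538  -9.06336078   6.18764606]
[ -7.3 -11.3   2.2] [-0.033   0.0238] 0.12465726006288184 23.2917
513 [[-0.0507  0.0352]
 [-0.0413  0.0983]
 [ 0.0293  0.1546]]
the job is handed in; nothing more can be done
```

I pushed the carton home against the bay's end wall, then gripped the gate pin, swung the gate to its stop and handed in still holding it. The robot's clock read about 23 s of the 58 s allowed. `job_done()` reports no verdict, so the result below rests on my own checks.

- **Carton:** the last camera check put its rear face at station y 35 mm, which is exactly the home position. An earlier view taken with the gate still open showed the same.
- **Gate:** the hand reached an arc position of about 1.76 rad. It then stalled: a further 3 mm command moved it only 0.4 mm, and the push rose to about 11 N along the track. The pin was still between the fingers, with the opening steady at about 0.125.
- **What disagreed:** I also tried to read the bar's angle from depth images, but the gripper hid most of the bar. The side and scene cameras gave slopes of -0.06 and +0.07 rad, too noisy to rely on. The gate angle therefore comes from the hand position and the force stall. The computed arc angle also runs slightly past the nominal 1.745 rad, which fits 1–2 mm of calibration error.
- **Other objects:** nothing I did went near the mug, tape roll or stapler, and they look unmoved in the pictures. I did not measure them again.

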